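# Change over the sample trays

### The arm

A 7-joint arm with a two-finger parallel gripper is mounted at the origin on a cart in front of the work surface, level with it; the furniture and walls round the work are solid. World frame = base frame: x ahead of the robot, y to its left, z up, the work surface at z = 0. Lengths are in m, angles in rad, forces in N, time in s.
With the tool pointing down it reaches from about 0.4 to 0.85 m from the base axis. Payload 10.4 kg.
Tool frame: the origin (TCP) lies on the centre line of the jaws, within the pads' length; the fingertips stand 8 mm ahead of it and the grasp point (between the pads) lies 11 mm behind it (r.finger_overhang is the distance from the TCP to the fingertips, in m); z points along the fingers, y is the line along which they close (so a half turn about z gives the same grasp; the last joint's range is limited). The gripper opens to 87 mm and grips with 3 to 60 N. Pads are 19 mm wide; open, the fingers measure 117 mm over their backs; the gripper's body (75 mm by 190 mm) begins 51 mm behind the grasp point.
Start: joints at [1.2, 0.332, -0.065, 1.46, 0.022, 1.35, -0.088], TCP at [0.213, -0.588, 0.204] pointing down, gripper open.
Joint ranges: [-2.6, 2.6], [-0.5, 2.12], [-1.47, 1.34], [0.16, 2.42], [-1.27, 4.41], [0.06, 2.06], [-2.6, 2.6]. Speed limits (rad/s): [2.22, 2.22, 2.79, 2.79, 3.14, 3.14, 3.14].

### API

Orientations are given as a unit quaternion [x, y, z, w].
In Python, from bench import r, vision gives the robot as it stands.
- The arm moves only by the tool drive_tool, never from a script. Its argument "series" is a list of rows, each a list of 2 entries, a list of its own where there are three numbers: the shift along the world's x, y, z in cm, then the turn about the world's z in degrees. A call has exactly 10 rows; each row shifts and turns the commanded pose from where the row before left it; what a row does not reach is not made up. A row lasts 1/8 s, in which the tool goes at most 62.5 mm and 10.7 degrees, less where a joint would pass 70% of its speed; a pose out of reach is approached as far as the arm can. A call with a gripper value outside its range is refused whole. "hand" is the closure, from 0 (fully open) to 1 (shut), set as the call begins (left out, the last holds). The fingers move at their own pace and stop on an object; "newtons" is the grip in N (left out, the last holds). Time passes only in rows, so rows that do not move let the fingers close, or fill a call up. It gives the time, the measured TCP pose, the force, the opening and the grip force at its end, in the units of the state.
- r.read_state(): the state, without advancing time (a new reading comes with each control period).
- vision.camera(name): name is "scene" or "top" or "wrist"; returns a dict with "color" (384x512x3 uint8, red, green, blue), "intrinsics" (3x3 intrinsics, pixels), "R" (3x3) and "t" (3): a world point X has camera coordinates R X + t; the wrist camera has in their place "mount" (4x4, takes a point from camera to tool coordinates, whose origin is the TCP and whose axes are the flange's). Camera axes: x right, y down, z forward; pixel columns grow to the right and rows downward; lengths in m; the calibration is good to about 2 mm. A picture is of the moment at which its call begins: read the wrist's pose just before it. There is no depth.
- r.close_job(): hands the job in; it is judged then, once.
The state is a dict: "time": time; "joint_positions": joint angles; "joint_vel": joint speeds; "joint_torque": joint torques, N m; "ee_pos": TCP position; "eef_rot": TCP orientation; "ft_force": force on the tool from outside, world axes, zero at the start; "torque": the same for the moment, N m; "width": finger opening in m; "grip_force": force on a finger pad.
Only numpy, scipy, OpenCV 4.12 (cv2) and the standard library are available. Lean on these libraries where they do the work, as an engineer would, in place of code of your own. Each camera call takes 0.05 s, during which the arm holds its last target. There are 200 camera calls.

### The job

Only one sample tray may be out at a time: push the empty tray that was left out fully home into its dock, then hook a fingertip behind the orange lip of the tray with the three vials and draw it all the way out to its stop. Push and pull only: do not grip the lips, do not lift or tip the vials, which must stay standing in their seats, and leave everything else where it is.

Things in the scene. Friction and masses are not known exactly. Their poses are not given: they have to be found in the camera images.
- empty_dock: Sample dock of the empty tray: white housing 92 x 104 mm, 80 mm high, clear roof, fixed. Origin: centre of its underside; z up; its own -x is the way the tray comes out (roughly world +y, the robot's left); y runs along the lip. The housing's open front is 45 mm from the origin; the lip's inner face is 110 mm from it with the tray home, 190 mm fully out.
- empty_tray (a joint): Slide of the empty tray: 0 = fully home, grows as it comes out along its dock's own -x; 0.080 m = fully out; hard stops at both ends, stays where left (about 2 N of friction). Starts 0.035 to 0.075 out. The tray is an aluminium plate 78 mm wide, top 13 mm above the worktop, with a blue vial block on it and an upright orange lip at its front end.
- empty_lip (a point): On the empty tray's orange lip (92 mm wide, 9 mm thick; outer 4 mm only 44 mm high): middle of the top edge of its inner face, 50 mm above the worktop, moves with the tray. The outer face to push on is 9 mm from it toward the dock's -x. Behind it (dock +x) is a clear well to hook into, 37 mm deep, 65 mm long up to the housing when home.
- empty_block (a point): Floor of the middle vial seat in the empty tray's blue block (34 x 78 mm, 14 mm high, seats 10 mm deep), 17 mm above the worktop, 92 mm behind (dock +x) the lip's inner face; the other two seats are 25 mm to either side along the dock's y. Moves with the tray.
- loaded_dock: Sample dock of the loaded tray: white housing 92 x 104 mm, 80 mm high, clear roof, fixed. Origin: centre of its underside; z up; its own -x is the way the tray comes out (roughly world +y, the robot's left); y runs along the lip. The housing's open front is 45 mm from the origin; the lip's inner face is 110 mm from it with the tray home, 190 mm fully out.
- loaded_tray (a joint): Slide of the loaded tray: 0 = fully home, grows as it comes out along its dock's own -x; 0.080 m = fully out; hard stops at both ends, stays where left (about 2 N of friction). Starts at 0. The tray is an aluminium plate 78 mm wide, top 13 mm above the worktop, with a blue vial block on it and an upright orange lip at its front end.
- loaded_lip (a point): On the loaded tray's orange lip (92 mm wide, 9 mm thick; outer 4 mm only 44 mm high): middle of the top edge of its inner face, 50 mm above the worktop, moves with the tray. The outer face to push on is 9 mm from it toward the dock's -x. Behind it (dock +x) is a clear well to hook into, 37 mm deep, 65 mm long up to the housing when home.
- loaded_block (a point): Floor of the middle vial seat in the loaded tray's blue block (34 x 78 mm, 14 mm high, seats 10 mm deep), 17 mm above the worktop, 92 mm behind (dock +x) the lip's inner face; the other two seats are 25 mm to either side along the dock's y. Moves with the tray.
- blue_vial: Sample vial with a blue cap, loose, 15 mm across, 50 mm high, 12 g; origin at the centre of its underside, z up. It stands in a shallow seat of the loaded tray (underside 17 mm above the worktop).
- white_vial: Sample vial with a white cap, loose, 15 mm across, 50 mm high, 12 g; origin at the centre of its underside, z up. It stands in a shallow seat of the loaded tray (underside 17 mm above the worktop).
- black_vial: Sample vial with a black cap, loose, 15 mm across, 50 mm high, 12 g; origin at the centre of its underside, z up. It stands in a shallow seat of the loaded tray (underside 17 mm above the worktop).
- label_roll: Green sticker roll, loose, 52 mm across, 22 mm high, origin under its centre. Leave alone.
- timer: White square lab timer, loose, 62 x 62 x 21 mm, origin under its centre. Leave alone.
- amber_bottle: Brown reagent bottle with white cap, loose, 52 mm across, 105 mm high, origin under its centre. Leave alone.
- marker: Felt marker with blue cap lying loose, 126 x 14 mm, origin under its centre. Leave alone.

How it is judged:
By the outcome, as a careful person would: the job done as asked, in the order asked, and still so for the second after the job is handed in, with the robot touching nothing.
It also fails if it takes over 48 s, if anything falls off the work surface, if the arm or the gripper's body presses on something with over 40 N, if the wrist force passes 120 N, or if a joint passes its speed limit or range.

## Working session

There is one attempt and no reset: what is moved stays moved. The work goes in short steps, Python scripts to look and compute and a tool call to move; the robot and the scene stay as the last step left them, time stands still between calls to the robot, and variables do not carry over. Pictures are saved under pics/ and viewed, at most 10 in all, crops included, and the job is handed in when it is done.

Besides the shell and the picture viewer there is one more tool, called after "Request:" as name([rows], argument=value, ...), one row to a line, values as JSON. drive_tool: Moves the arm, as the interface text tells. Its arguments: {"type":"object","properties":{"series":{"type":"array"},"hand":{"type":"number"},"newtons":{"type":"number"}},"required":["series"]}

```bash
mkdir -p pics; python3 - <<'E'
from bench import r, vision
import cv2,numpy as np
s=r.read_state(); print(s['time'],s['ee_pos'],s['eef_rot'],s['width'],r.finger_overhang)
for n in('top','scene'):
    c=vision.camera(n); cv2.imwrite(f'pics/{n}0.png',c['color'][:,:,::-1]); np.savez(f'{n}0.npz',**c)
    print(n,c['intrinsics'].tolist(),np.round(c['R'],4).tolist(),c['t'])
E
```

```text
0.0 [ 0.21287605 -0.58718353  0.20294029] [ 9.84913664e-01  1.73044947e-01 -1.65228385e-04 -7.02707984e-04] 0.08715269510107239 0.008
top [[416.2780596517857, 0.0, 249.76508838760276], [0.0, 416.2780596517857, 191.47974928022217], [0.0, 0.0, 1.0]] [[-0.0123, -0.9999, 0.002], [-0.9983, 0.0122, -0.0565], [0.0564, -0.0027, -0.9984]] [-0.05041469  0.50896438  1.57975234]
scene [[421.22148557841456, 0.0, 257.9051957033153], [0.0, 421.22148557841456, 194.7047096312857], [0.0, 0.0, 1.0]] [[-0.7091, -0.7047, 0.0255], [-0.3053, 0.2741, -0.912], [0.6356, -0.6544, -0.4095]] [0.34311452 0.23742309 1.14571604]
```

View pics/top0.png

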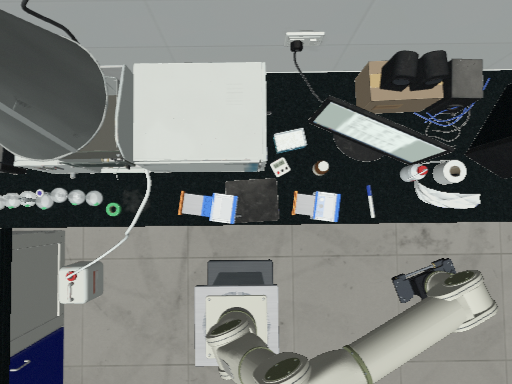

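View pics/scene0.png

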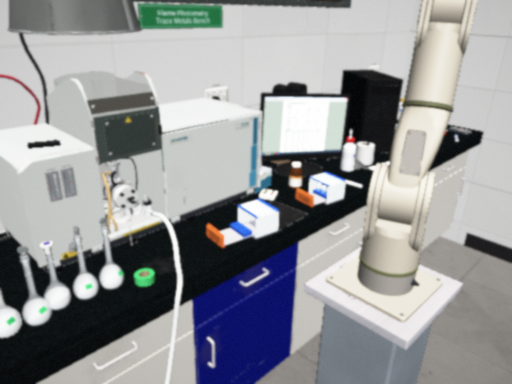

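```bash
cat > h.py <<'E'
import numpy as np,cv2
def ray(px,K,R,t,z):
    p=np.c_[np.atleast_2d(px).astype(float),np.ones(len(np.atleast_2d(px)))]
    d=(R.T@np.linalg.inv(K)@p.T).T; C=-R.T@t
    return C+d*((z-C[2])/d[:,2])[:,None]
def masks(img):
    h=cv2.cvtColor(img,cv2.COLOR_RGB2HSV)
    return {'orange':cv2.inRange(h,(5,150,120),(18,255,255)),'blue':cv2.inRange(h,(100,120,80),(120,255,255)),'white':cv2.inRange(h,(0,0,185),(179,60,255))}
def comps(m,amin=15):
    for c in cv2.findContours(m,cv2.RETR_EXTERNAL,cv2.CHAIN_APPROX_NONE)[0]:
        if cv2.contourArea(c)>=amin: yield c
E
python3 - <<'E'
from h import *
c=dict(np.load('top0.npz')); img=c['color'];K,R,t=c['intrinsics'],c['R'],c['t']
H=dict(orange=.048,blue=.08,white=.08)
for n,m in masks(img).items():
    for k in comps(m):
        x,y,w,h=cv2.boundingRect(k)
        if not(170<x<380 and 180<y<225):continue
        rc=cv2.minAreaRect(k); b=ray(cv2.boxPoints(rc),K,R,t,H[n])
        print(n,(x,y,w,h),np.round(rc[0],1),'ctr',np.round(b.mean(0),3)[:2],'box',np.round(b[:,:2],3).tolist())
a=cv2.resize(img[175:235,165:385],None,fx=3.6,fy=3.6,interpolation=cv2.INTER_CUBIC)
s=np.load('scene0.npz')['color']
b=cv2.resize(s[165:255,195:365],None,fx=4,fy=4,interpolation=cv2.INTER_CUBIC)
o=np.zeros((a.shape[0]+b.shape[0],800,3),np.uint8);o[:a.shape[0],:a.shape[1]]=a;o[a.shape[0]:,:b.shape[1]]=b
cv2.imwrite('pics/crop.png',o[:600,:,::-1])
E
```

```text
orange (178, 191, 6, 24) [180.4 202.3] ctr [0.469 0.203] box [[0.427, 0.215], [0.513, 0.203], [0.511, 0.192], [0.425, 0.204]]
blue (231, 196, 7, 28) [233.8 209.5] ctr [0.439 0.003] box [[0.39, 0.016], [0.49, 0.002], [0.488, -0.011], [0.389, 0.004]]
blue (335, 194, 6, 28) [337.5 207.5] ctr [ 0.442 -0.377] box [[0.393, -0.364], [0.493, -0.378], [0.491, -0.391], [0.391, -0.377]]
blue (201, 193, 13, 27) [207.2 205.4] ctr [0.455 0.1  ] box [[0.411, 0.125], [0.506, 0.11], [0.5, 0.075], [0.405, 0.09]]
blue (366, 185, 6, 11) [368.4 189.9] ctr [ 0.505 -0.493] box [[0.523, -0.483], [0.525, -0.498], [0.488, -0.502], [0.486, -0.487]]
white (368, 196, 6, 22) [370.9 206.4] ctr [ 0.444 -0.5  ] box [[0.483, -0.49], [0.484, -0.5], [0.406, -0.51], [0.405, -0.5]]
white (295, 194, 20, 23) [304.5 204.8] ctr [ 0.453 -0.257] box [[0.42, -0.218], [0.495, -0.229], [0.486, -0.295], [0.411, -0.284]]
white (182, 194, 21, 21) [192.4 204. ] ctr [0.461 0.154] box [[0.431, 0.193], [0.502, 0.183], [0.492, 0.116], [0.421, 0.126]]
white (210, 193, 24, 30) [221.3 207.8] ctr [0.446 0.048] box [[0.4, 0.092], [0.502, 0.078], [0.492, 0.005], [0.39, 0.019]]
white (315, 192, 22, 30) [325.5 206.1] ctr [ 0.447 -0.334] box [[0.402, -0.292], [0.503, -0.307], [0.493, -0.376], [0.392, -0.36]]
```

View pics/crop.png

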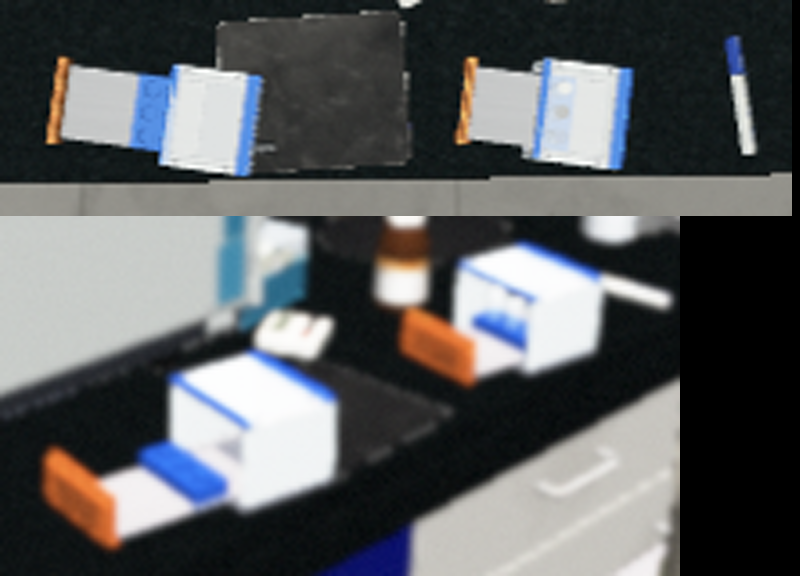

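Request:
drive_tool([
  [[4.5,5.5,0],6],
  [[4.5,5.5,0],6],
  [[4.5,5.5,0],6],
  [[4.5,5.5,0],6],
  [[4.5,5.5,0],6],
  [[0.4,5.5,0],6],
  [[0.4,5.5,0],6],
  [[0.4,5.5,0],6],
  [[0.4,5.5,0],6],
  [[0.4,5.5,0],8],
], hand=1, newtons=10)

```text
time: 1.35
ee_pos: [0.4306, -0.069, 0.2036]
eef_rot: [0.754, 0.657, -0.0, 0.0]
ft_force: [1.0, -0.9, -0.8]
width: 0.0016
grip_force: 0.0
```

Request:
drive_tool([
  [[0.4,5.5,0],0],
  [[0.4,5.5,0],0],
  [[0.4,5.5,0],0],
  [[0.2,5.5,0],0],
  [[0,5.5,0],0],
  [[0,1,0],0],
  [[0,0,0],0],
  [[0,0,0],0],
  [[0,0,0],0],
  [[0,0,0],0],
])

```text
time: 2.6
ee_pos: [0.4451, 0.2135, 0.2038]
eef_rot: [0.756, 0.655, 0.0, 0.0]
ft_force: [-0.1, -0.2, 0.5]
width: 0.0003
grip_force: 0.0
```

```bash
cat > look.py <<'E'
import sys
from bench import r, vision
from h import *
from scipy.spatial.transform import Rotation as Ro
tag=sys.argv[1]
s=r.read_state(); c=vision.camera('wrist')
T=np.eye(4);T[:3,:3]=Ro.from_quat(s['eef_rot']).as_matrix();T[:3,3]=s['ee_pos']
M=np.linalg.inv(T@c['mount']); R,t,K=M[:3,:3],M[:3,3],c['intrinsics']
print(s['time'],np.round(s['ee_pos'],4),'cam',np.round(-R.T@t,3))
cv2.imwrite(f'pics/{tag}.png',c['color'][:,:,::-1])
np.savez(tag+'.npz',color=c['color'],R=R,t=t,K=K)
for n,z in(('orange',.05),('blue',.027)):
    for k in comps(masks(c['color'])[n],300):
        rc=cv2.minAreaRect(k);b=ray(cv2.boxPoints(rc),K,R,t,z)
        print(n,cv2.boundingRect(k),np.round(b.mean(0),3)[:2],np.round(b[:,:2],3).tolist())
E
python3 look.py w1
```

```text
2.6 [0.4451 0.2135 0.2038] cam [0.457 0.292 0.384]
orange (236, 171, 73, 14) [0.47  0.208] [[0.427, 0.223], [0.515, 0.21], [0.513, 0.194], [0.424, 0.206]]
```

View pics/w1.png

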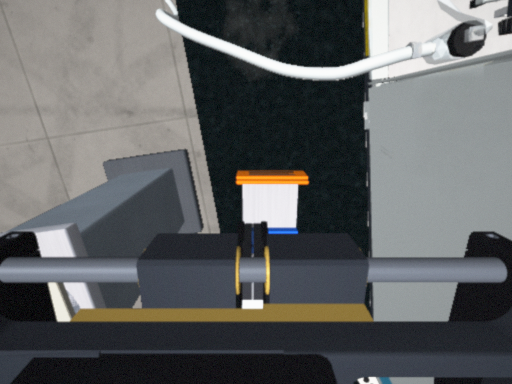

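Request:
drive_tool([
  [[0.9,1.1,0],0],
  [[0.9,1.1,0],0],
  [[0,0,-3],0],
  [[0,0,-3],0],
  [[0,0,-3],0],
  [[0,0,-3],0],
  [[0,0,0],0],
  [[0,0,0],0],
  [[0,0,0],0],
  [[0,0,0],0],
])

```text
time: 3.9
ee_pos: [0.4635, 0.2364, 0.0846]
eef_rot: [0.755, 0.655, 0.001, 0.0]
ft_force: [-0.3, -0.1, -0.3]
width: 0.0004
grip_force: 0.0
```

```bash
python3 look.py w2
```

```text
3.9 [0.4635 0.2364 0.0846] cam [0.475 0.314 0.264]
orange (267, 221, 47, 12) [0.493 0.217] [[0.475, 0.224], [0.513, 0.219], [0.512, 0.209], [0.473, 0.215]]
```

View pics/w2.png

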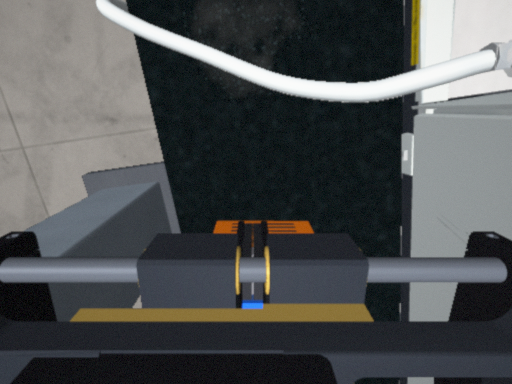

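Request:
drive_tool([
  [[0,0,-2.5],0],
  [[0,0,-2.6],0],
  [[0,0,0],0],
  [[-0.1,-1,0],0],
  [[-0.15,-1,0],0],
  [[-0.15,-1,0],0],
  [[-0.15,-1,0],0],
  [[-0.15,-1,0],0],
  [[0,0,0],0],
  [[0,0,0],0],
])

```text
time: 5.2
ee_pos: [0.456, 0.1865, 0.0329]
eef_rot: [0.755, 0.656, 0.0, 0.0]
ft_force: [1.4, 0.4, -0.2]
width: 0.0004
grip_force: 0.0
```

Request:
drive_tool([
  [[-0.07,-0.5,0],0],
  [[-0.07,-0.5,0],0],
  [[-0.04,-0.3,0],0],
  [[-0.04,-0.3,0],0],
  [[0,-0.2,0],0],
  [[0,0,0],0],
  [[0,0,0],0],
  [[0,0,0],0],
  [[0,0,0],0],
  [[0,0,0],0],
])

```text
time: 6.45
ee_pos: [0.4537, 0.1683, 0.0328]
eef_rot: [0.755, 0.656, 0.0, 0.0]
ft_force: [0.8, 0.0, -0.0]
width: 0.0004
grip_force: 0.0
```

Request:
drive_tool([
  [[-0.03,-0.2,0],0],
  [[-0.03,-0.2,0],0],
  [[-0.03,-0.2,0],0],
  [[-0.03,-0.2,0],0],
  [[0,0,0],0],
  [[0,0,0],0],
  [[0,0,0],0],
  [[0,0,0],0],
  [[0,0,0],0],
  [[0,0,0],0],
])

```text
time: 7.7
ee_pos: [0.4525, 0.1603, 0.0328]
eef_rot: [0.755, 0.656, 0.0, 0.0]
ft_force: [-0.3, 0.2, 0.4]
width: 0.0003
grip_force: 0.0
```

```bash
python3 - <<'E'
from bench import vision
from h import *
c=vision.camera('top');img=c['color'];K,R,t=c['intrinsics'],c['R'],c['t']
cv2.imwrite('pics/top1.png',cv2.resize(img[170:235,160:360],None,fx=4,fy=4,interpolation=cv2.INTER_CUBIC)[:,:,::-1])
c=vision.camera('scene');cv2.imwrite('pics/scene1.png',cv2.resize(c['color'][165:265,190:370],None,fx=4,fy=4,interpolation=cv2.INTER_CUBIC)[:,:,::-1])
E
```

```text
(no output)
```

View pics/scene1.png

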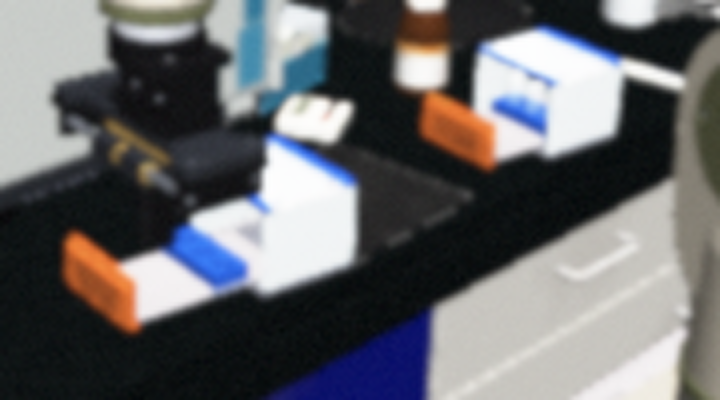

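```bash
python3 - <<'E'
from bench import vision,r
from h import *
s=r.read_state();print(s['ee_pos'],s['joint_positions'])
c=dict(np.load('scene0.npz'));K,R,t=c['intrinsics'],c['R'],c['t']
def pr(X,K,R,t):
    p=K@(R@np.array(X)+t);return p[:2]/p[2]
for X in([.4525,.1603,.033],[.4525,.1603,.1],[.469,.2,.05],[.469+.0455,.2-.006,.05],[.469-.0455,.206,.05]):
    print(X,(pr(X,K,R,t)-[190,165])*4)
for tag in('w1','w2'):
    w=dict(np.load(tag+'.npz'));print(tag,[np.round(pr(X,w['K'],w['R'],w['t'])) for X in([.445,.2135,.196],[.4635,.2364,.077],[.469,.2,.05],[.47,.209,.044])])
E
```

```text
[0.45253569 0.16027787 0.03277344] [ 0.34896322  0.31143013 -0.86840594  1.98433757  0.28717623  0.97173485
 -0.80089354]
[0.4525, 0.1603, 0.033] [156.48007241 263.78658789]
[0.4525, 0.1603, 0.1] [156.26622428 186.91449609]
[0.469, 0.2, 0.05] [103.32424842 253.71523056]
[0.5145, 0.194, 0.05] [ 71.85419611 230.62261774]
[0.4235, 0.206, 0.05] [136.43562732 278.01224302]
w1 [array([251., 222.]), array([265., 160.]), array([272., 184.]), array([272., 176.])]
w2 [array([208., 425.]), array([252., 222.]), array([264., 248.]), array([264., 235.])]
```

View pics/top1.png

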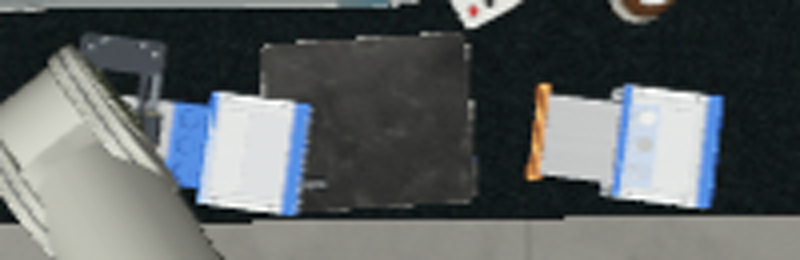

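```bash
python3 look.py w3; python3 - <<'E'
from bench import vision,r
import cv2,numpy as np
c=vision.camera('scene');a=cv2.resize(c['color'][185:260,198:288],None,fx=6,fy=6,interpolation=cv2.INTER_CUBIC)[:,:,::-1]
b=cv2.resize(cv2.imread('pics/w3.png')[190:320,200:330],None,fx=2,fy=2)
o=np.zeros((450,800,3),np.uint8);o[:,:540]=a;o[:260,540:]=b
o=cv2.convertScaleAbs(o,alpha=1.5,beta=40);cv2.imwrite('pics/z3.png',o)
E
```

```text
7.8 [0.4525 0.1603 0.0328] cam [0.464 0.238 0.212]
orange (194, 151, 151, 25) [0.47  0.207] [[0.424, 0.206], [0.427, 0.22], [0.514, 0.208], [0.514, 0.193]]
```

View pics/z3.png

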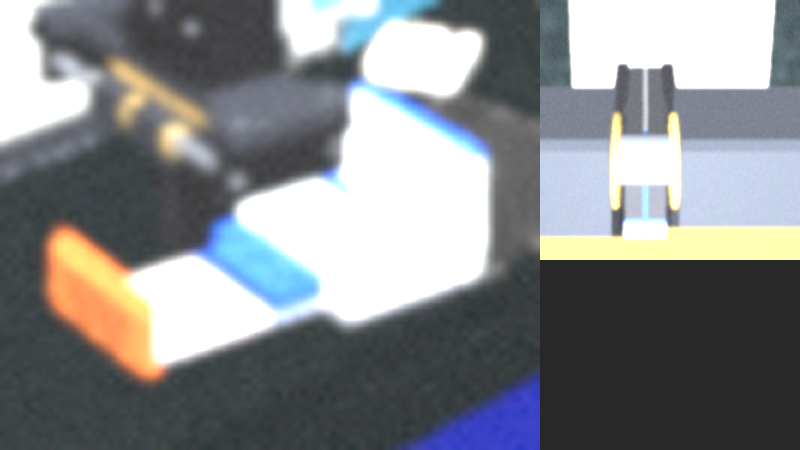

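Request:
drive_tool([
  [[0,0,3],0],
  [[0.4,2.6,0],0],
  [[0.4,2.6,0],0],
  [[0.3,2.4,0],0],
  [[0,0,0],0],
  [[0,0,-2],0],
  [[0,0,-2],0],
  [[0,0,-1],0],
  [[0,0,0],0],
  [[0,0,0],0],
])

```text
time: 9.15
ee_pos: [0.4638, 0.2364, 0.0131]
eef_rot: [0.755, 0.656, 0.0, 0.0]
ft_force: [0.2, 0.5, 0.9]
width: 0.0003
grip_force: 0.0
```

```bash
python3 look.py w4; python3 - <<'E'
from bench import vision,r
import cv2,numpy as np
print(r.read_state()['ft_force'])
c=vision.camera('scene');a=cv2.resize(c['color'][185:260,190:280],None,fx=6,fy=6,interpolation=cv2.INTER_CUBIC)[:,:,::-1]
a=cv2.convertScaleAbs(a,alpha=1.5,beta=40);cv2.imwrite('pics/z4.png',a)
E
```

```text
9.15 [0.4638 0.2364 0.0131] cam [0.475 0.315 0.193]
[-0.51228346  0.59576171 -0.67664038]
```

View pics/z4.png

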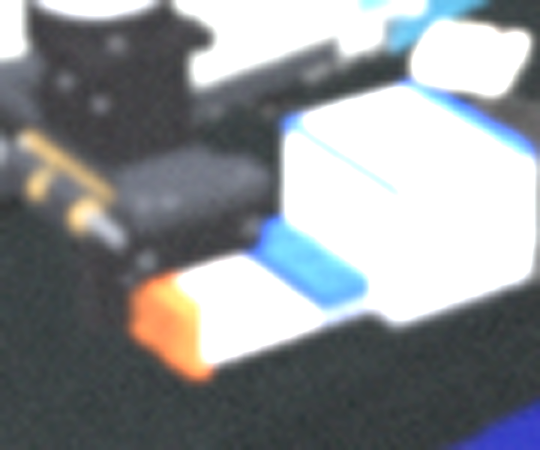

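Request:
drive_tool([
  [[-0.1,-0.8,0],0],
  [[-0.1,-0.8,0],0],
  [[-0.1,-0.8,0],0],
  [[-0.1,-0.8,0],0],
  [[-0.1,-0.8,0],0],
  [[-0.1,-0.8,0],0],
  [[-0.1,-0.5,0],0],
  [[0,0,0],0],
  [[0,0,0],0],
  [[0,0,0],0],
])

```text
time: 10.5
ee_pos: [0.4565, 0.1833, 0.0127]
eef_rot: [0.755, 0.656, -0.0, 0.0]
ft_force: [-0.3, 0.8, -0.2]
width: 0.0007
grip_force: 0.0
```

```bash
python3 look.py w5|cut -c1-200; python3 - <<'E'
from bench import r
print(r.read_state()['ft_force'])
E
```

```text
10.5 [0.4565 0.1833 0.0127] cam [0.468 0.261 0.192]
[-0.43650018 -0.6518484   0.1064829 ]
```

Request:
drive_tool([
  [[-0.04,-0.3,0],0],
  [[-0.04,-0.3,0],0],
  [[-0.04,-0.3,0],0],
  [[-0.04,-0.3,0],0],
  [[-0.03,-0.2,0],0],
  [[-0.03,-0.2,0],0],
  [[-0.03,-0.2,0],0],
  [[0,0,0],0],
  [[0,0,0],0],
  [[0,0,0],0],
])

```text
time: 11.8
ee_pos: [0.4547, 0.1712, 0.0133]
eef_rot: [0.754, 0.657, 0.004, -0.002]
ft_force: [5.7, 23.1, -14.2]
width: 0.0006
grip_force: 11.8
```

```bash
python3 look.py w6|cut -c1-200; python3 - <<'E'
from bench import r,vision
from h import *
print(r.read_state()['ft_force'])
c=vision.camera('top');K,R,t=c['intrinsics'],c['R'],c['t']
for n,z in(('orange',.048),('blue',.05)):
    for k in comps(masks(c['color'])[n],4):
        x,y,w,h=cv2.boundingRect(k)
        if 170<x<300 and 180<y<225: print(n,(x,y,w,h),ray([[x+w/2,y+h/2]],K,R,t,z).round(3))
E
```

```text
11.8 [0.4547 0.1712 0.0133] cam [0.465 0.248 0.194]
[  4.84235158  23.00485097 -14.95058462]
orange (294, 192, 3, 6) [[ 0.491 -0.228  0.048]]
blue (231, 196, 7, 28) [[0.438 0.001 0.05 ]]
```

Request:
drive_tool([
  [[0.1,0.8,0],0],
  [[0.2,1.5,0],0],
  [[0,0,3],0],
  [[0,0,5],0],
  [[0,0,5],0],
  [[0,0,4],0],
  [[0,-5,0],0],
  [[0,-5,0],0],
  [[0,-5,0],0],
  [[0,-5,0],0],
])

```text
time: 13.15
ee_pos: [0.4569, -0.0134, 0.1831]
eef_rot: [0.755, 0.655, -0.0, 0.001]
ft_force: [0.7, -0.2, -0.4]
width: 0.0002
grip_force: 0.0
```

Request:
drive_tool([
  [[0,-5,0],0],
  [[0,-5,0],0],
  [[0,-5,0],0],
  [[0,-5,0],0],
  [[-0.1,-5,0],0],
  [[-0.1,0,0],0],
  [[0,0,0],0],
  [[0,0,0],0],
  [[0,0,0],0],
  [[0,0,0],0],
])

```text
time: 14.4
ee_pos: [0.4552, -0.2613, 0.1829]
eef_rot: [0.755, 0.656, -0.0, 0.0]
ft_force: [0.7, -0.4, 0.1]
width: 0.0003
grip_force: 0.0
```

```bash
python3 look.py w7; python3 - <<'E'
from bench import r,vision
from h import *
c=vision.camera('top');K,R,t=c['intrinsics'],c['R'],c['t']
for n,z in(('orange',.048),('blue',.05)):
    for k in comps(masks(c['color'])[n],4):
        x,y,w,h=cv2.boundingRect(k)
        if 160<x<345 and 180<y<225: print(n,(x,y,w,h),ray([[x+w/2,y+h/2]],K,R,t,z).round(3))
E
```

```text
14.4 [ 0.4552 -0.2613  0.1829] cam [ 0.467 -0.183  0.363]
orange (214, 141, 81, 12) [ 0.463 -0.223] [[0.419, -0.21], [0.508, -0.223], [0.507, -0.235], [0.417, -0.222]]
blue (208, 205, 95, 16) [ 0.452 -0.309] [[0.393, -0.292], [0.513, -0.305], [0.512, -0.325], [0.39, -0.313]]
orange (294, 192, 2, 6) [[ 0.491 -0.226  0.048]]
orange (191, 192, 6, 25) [[0.46  0.153 0.048]]
blue (231, 196, 7, 28) [[0.438 0.001 0.05 ]]
```

View pics/w7.png

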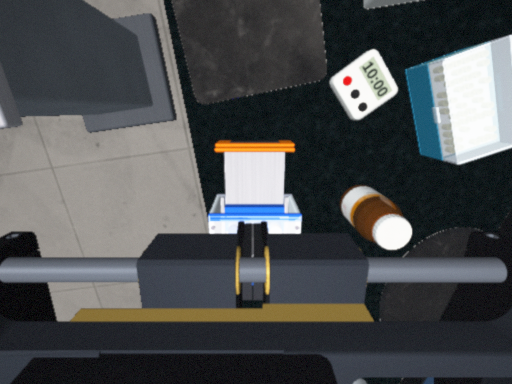

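Request:
drive_tool([
  [[0,1.4,0],0],
  [[0,0,0],0],
  [[0,0,-4],0],
  [[0,0,-4],0],
  [[0,0,-3],0],
  [[0,0,-2],0],
  [[0,0,-2],0],
  [[0,0,-1],0],
  [[0,0,-1],0],
  [[0,0,0],0],
])

```text
time: 15.75
ee_pos: [0.4549, -0.2476, 0.0125]
eef_rot: [0.755, 0.656, -0.0, -0.0]
ft_force: [0.6, 0.0, -0.4]
width: 0.0002
grip_force: 0.0
```

```bash
python3 look.py w8
```

```text
15.75 [ 0.4549 -0.2476  0.0125] cam [ 0.466 -0.17   0.192]
orange (179, 186, 164, 34) [ 0.464 -0.218] [[0.422, -0.203], [0.508, -0.215], [0.508, -0.234], [0.418, -0.221]]
```

Request:
drive_tool([
  [[0.04,0.3,0],0],
  [[0.04,0.3,0],0],
  [[0.04,0.3,0],0],
  [[0.05,0.4,0],0],
  [[0.07,0.5,0],0],
  [[0.07,0.5,0],0],
  [[0.07,0.5,0],0],
  [[0.07,0.5,0],0],
  [[0.06,0.4,0],0],
  [[0.03,0.2,0],0],
])

```text
time: 17.05
ee_pos: [0.4605, -0.2084, 0.0128]
eef_rot: [0.755, 0.656, 0.0, -0.0]
ft_force: [1.2, -3.1, 1.6]
width: 0.0004
grip_force: 1.0
```

```bash
python3 look.py w9
```

```text
17.05 [ 0.4605 -0.2084  0.0128] cam [ 0.472 -0.13   0.192]
orange (180, 197, 161, 36) [ 0.468 -0.186] [[0.427, -0.17], [0.513, -0.182], [0.512, -0.202], [0.422, -0.19]]
```

Request:
drive_tool([
  [[0.04,0.3,0],0],
  [[0.06,0.4,0],0],
  [[0.07,0.5,0],0],
  [[0.07,0.5,0],0],
  [[0.07,0.5,0],0],
  [[0.07,0.5,0],0],
  [[0.07,0.5,0],0],
  [[0.06,0.4,0],0],
  [[0.04,0.3,0],0],
  [[0.03,0.2,0],0],
])

```text
time: 18.35
ee_pos: [0.4662, -0.1676, 0.0127]
eef_rot: [0.755, 0.656, -0.0, -0.0]
ft_force: [-0.9, -3.1, -0.0]
width: 0.0007
grip_force: 1.0
```

Request:
drive_tool([
  [[0.03,0.2,0],0],
  [[0.03,0.2,0],0],
  [[0.03,0.2,0],0],
  [[0.03,0.2,0],0],
  [[0,0,0],0],
  [[0,0,0],0],
  [[0,0,0],0],
  [[0,0,0],0],
  [[0,0,0],0],
  [[0,0,0],0],
])

```text
time: 19.6
ee_pos: [0.4671, -0.1606, 0.0127]
eef_rot: [0.755, 0.655, -0.0, 0.0]
ft_force: [-0.8, -5.3, -0.3]
width: 0.0007
grip_force: 2.6
```

```bash
python3 look.py w10
```

```text
19.6 [ 0.4671 -0.1606  0.0127] cam [ 0.479 -0.082  0.192]
orange (180, 197, 161, 36) [ 0.475 -0.138] [[0.434, -0.122], [0.519, -0.134], [0.518, -0.155], [0.429, -0.142]]
```

Request:
drive_tool([
  [[0.02,0.15,0],0],
  [[0.02,0.15,0],0],
  [[0.02,0.15,0],0],
  [[0,0,0],0],
  [[0,0,0],0],
  [[0,0,0],0],
  [[0,0,0],0],
  [[0,0,0],0],
  [[0,0,0],0],
  [[0,0,0],0],
])

```text
time: 20.9
ee_pos: [0.4671, -0.1604, 0.0128]
eef_rot: [0.756, 0.654, -0.002, 0.002]
ft_force: [-2.0, -21.2, -4.0]
width: 0.0006
grip_force: 10.0
```

Firm at the outer stop (21 N, no further motion). Back off into the well, rise, and check.

Request:
drive_tool([
  [[-0.08,-0.6,0],0],
  [[-0.08,-0.6,0],0],
  [[0,0,0],0],
  [[0,0,1],0],
  [[0,0,2],0],
  [[0,0,4],0],
  [[0,0,5],0],
  [[0,0,5],0],
  [[0,0,4],0],
  [[0,0,0],0],
])

```text
time: 22.15
ee_pos: [0.4682, -0.167, 0.2265]
eef_rot: [0.755, 0.656, 0.001, 0.003]
ft_force: [-0.3, -0.4, -1.6]
width: 0.0007
grip_force: 0.0
```

Request:
drive_tool([
  [[0,4,0],0],
  [[0,5,0],0],
  [[0,5,0],0],
  [[0,5,0],0],
  [[0,0,0],0],
  [[0,0,0],0],
  [[0,0,0],0],
  [[0,0,0],0],
  [[0,0,0],0],
  [[0,0,0],0],
])

```text
time: 23.4
ee_pos: [0.4665, 0.0226, 0.2228]
eef_rot: [0.755, 0.655, 0.0, -0.0]
ft_force: [0.8, 0.8, -0.3]
width: 0.0004
grip_force: 0.0
```

```bash
python3 look.py w11; python3 - <<'E'
from bench import r,vision
from h import *
c=vision.camera('top');img=c['color'];K,R,t=c['intrinsics'],c['R'],c['t']
cv2.imwrite('pics/top2.png',img[:,:,::-1])
for n,z in(('orange',.048),('blue',.03)):
    for k in comps(masks(img)[n],4):
        x,y,w,h=cv2.boundingRect(k)
        if 160<x<345 and 180<y<225: print(n,(x,y,w,h),ray([[x+w/2,y+h/2]],K,R,t,z).round(3))
# vials: expected cap positions z=.067 ; block seat mid = lip inner - 92 mm
o=np.array([.138,.99]);l=np.array([.99,-.138]);b=np.array([.474,-.150])-.092*o
for k in(-.025,0,.025):
    X=np.r_[b+k*l,.067];p=K@(R@X+t);p=(p[:2]/p[2]).round().astype(int)
    print('vial',X.round(3),p,img[p[1]-1:p[1]+2,p[0]-2:p[0]+3].mean(2).round().astype(int).tolist(),img[p[1],p[0]])
E
```

```text
23.4 [0.4665 0.0226 0.2228] cam [0.478 0.101 0.402]
orange (194, 61, 78, 12) [0.462 0.152] [[0.418, 0.165], [0.507, 0.152], [0.506, 0.14], [0.416, 0.153]]
blue (192, 191, 84, 11) [ 0.435 -0.012] [[0.378, 0.003], [0.494, -0.013], [0.493, -0.028], [0.375, -0.011]]
orange (191, 200, 5, 17) [[0.445 0.155 0.048]]
blue (335, 194, 6, 28) [[ 0.441 -0.39   0.03 ]]
blue (293, 193, 11, 22) [[ 0.458 -0.241  0.03 ]]
blue (313, 192, 5, 26) [[ 0.453 -0.305  0.03 ]]
vial [ 0.437 -0.238  0.067] [299 209] [[110, 141, 132, 122, 145], [123, 113, 117, 131, 148], [141, 117, 117, 126, 147]] [ 67 104 179]
vial [ 0.461 -0.241  0.067] [300 203] [[75, 33, 32, 81, 140], [89, 34, 32, 87, 140], [119, 44, 41, 113, 146]] [31 32 33]
vial [ 0.486 -0.245  0.067] [301 196] [[200, 221, 217, 179, 152], [219, 224, 224, 189, 165], [218, 224, 226, 179, 157]] [225 227 220]
```

```bash
python3 -c "
from bench import r
print(r.close_job())"
```

```text
the job is handed in; nothing more can be done
None
```

The empty tray is pushed home (23 N at its stop), the loaded tray is drawn out to its stop (21 N), the last top image shows all three vial caps where standing vials would put them, and the job is handed in at about 23.5 s; the first push passed over the lip without touching the tray and was redone 20 mm lower.

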